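# Unlock the index plunger of a sample carousel and hold it up

### The job

The small carousel with the three resin samples is locked by a sprung index plunger. Turn the plunger's red bar knob anticlockwise (seen from above) until its cross pin is out from under both hook lips, then pull the knob straight up against its spring as far as it goes and keep holding it there, so that a colleague can turn the carousel: the program finishes while the gripper still holds the knob up, still turned clear of the lips and not rested on them. Do not turn the carousel yourself, and leave its samples and the other things on the bench undisturbed.

Things in the scene. Friction and masses are not known exactly. Their poses are not given: they have to be found in the camera images.
- index_fixture: fixture fixed to the bench: aluminium base plate 190 x 130 x 12 mm; round carousel, diameter 122 mm, top face at 50 mm, axis at x = -30 mm; blue column at the +x end with an arm over the carousel's rim. Origin: centre of the underside, on the bench; x from carousel to column, z up. The plunger's vertical axis is at x = +20 mm, y = 0. Only the knob stands higher than 102 mm.
- flange_top (a point): centre of the top of the steel flange (diameter 55 mm) on the arm, 86 mm above the bench, on the plunger's axis; fixed, axes as the fixture's. Two steel hook lips stand on the flange, at +x and -x of the axis; they reach out to 27 mm from it and up to 102 mm above the bench.
- knob_grip (a point): centre of the red bar knob on top of the plunger; turns and rises with it. Bar 50 mm long (this point's x), 13 mm wide (its y), 24 mm high (z up). Plunger down: underside 112, this centre 124, top 136 mm above the bench. Below are only a 10 mm stem and, 32 mm below this point, a cross pin parallel to the bar, 42 mm long, 6 mm thick. Bar parallel to the fixture's x when joint twist_knob is 0.
- twist_knob (a joint): turn of the knob, rad, positive anticlockwise from above; starts between 0 and 0.25, hard stop at 1.3. Up to about 0.77 the cross pin lies under the hook lips and the plunger cannot rise more than about 2 mm; from 0.85 it is well clear. Light friction (about 0.06 N m); stays where it is left.
- index_pin (a joint): lift of the plunger, m: 0 = spring-seated with its 8 mm pin 10 mm deep in the carousel's hole, 0.020 = hard stop, fully pulled. Its return spring needs about 5 N at 0 and 10 N at 0.020; let go, it drops back.
- carousel (a joint): turn of the carousel about its axis, rad; 0 at the start. The pin blocks it while it is seated; with the pin out it turns easily.
- resin_mount_1: black resin sample, diameter 30, 20 mm high, loose on the carousel; origin at the centre of its underside
- resin_mount_2: red resin sample, diameter 30, 17 mm high, loose on the carousel; origin at the centre of its underside
- resin_mount_3: black resin sample, diameter 30, 22 mm high, loose on the carousel; origin at the centre of its underside
- vial_a: glass vial, diameter 25, 57 mm high, standing on the bench to the right; origin under its centre
- vial_b: glass vial, diameter 25, 57 mm high, standing on the bench to the right; origin under its centre
- oring_tin: flat yellow round tin, diameter 71, 16 mm high, on the bench; origin under its centre
- tape_ptfe: roll of white tape, diameter 53, 13 mm high, on the bench; origin under its centre
- press_column (a point): point at bench height on the axis of the tall press frame (white base plate, yellow top) that stands fixed at the left between the arm's start and the fixture; it is 0.59 m high, its column parts reach 70 mm out from this point and its base plate 130 mm. Pass behind it (nearer the robot) or over it.

How it is judged:
By the outcome, as a careful person would: the job done as asked, in the order asked, and still so for the second after the job is handed in, while the arm keeps its last pose, push and grip.
It also fails if it takes over 43 s, if anything falls off the work surface, if the arm or the gripper's body presses on something with over 40 N, if the wrist force passes 120 N, or if a joint passes its speed limit or range.

### The arm

A 6-joint arm with a two-finger parallel gripper is mounted at the origin on the work surface; the furniture and walls round the work are solid. World frame = base frame: x ahead of the robot, y to its left, z up, the work surface at z = 0. Lengths are in m, angles in rad, forces in N, time in s.
With the tool pointing down it reaches from about 0.325 to 0.85 m from the base axis. Payload 4.4 kg.
Tool frame: the origin (TCP) lies where the fingers leave the gripper's body, on its centre line; the fingertips stand 97 mm ahead of it and the grasp point (between the pads) lies 78 mm ahead of it; z points along the fingers, y is the line along which they close (so a half turn about z gives the same grasp; the last joint's range is limited). The gripper opens to 94 mm and grips with 3 to 60 N. Pads are 16 mm wide; open, the fingers measure 119 mm over their backs; the gripper's body (75 mm by 177 mm) begins 78 mm behind the grasp point.
Start: joints at [1.052, 0.207, 1.542, -0, 1.393, -0.15], TCP at [0.207, 0.537, 0.303] pointing down, gripper open.
Joint ranges: [-2.73, 2.73], [-0.86, 2.22], [0.23, 2.46], [-1.11, 4.25], [0.08, 2.63], [-2.82, 2.82]. Speed limits (rad/s): [2.79, 2.79, 3.14, 3.14, 3.14, 3.14].

### API

Orientations are given as a unit quaternion [w, x, y, z].
In Python, from bench import env gives the robot as it stands.
- The arm moves only by the tool send_rows, never from a script. Its arguments are lists of equal length, an entry for each row: "grip": the finger opening in cm, from 0 to 9.4; "xyz": the shift along the world's x, y, z in cm, a list of three; "turn": the turn about the world's z in rad. A call has 1 to 20 rows; each row is the pose to reach, as a shift and turn from the pose commanded when the call began; what a row does not reach only later rows make up. A row lasts 1/8 s, in which the tool goes at most 62.5 mm and 10.7 degrees, less where a joint would pass 70% of its speed; a pose out of reach is approached as far as the arm can. A call with a gripper value outside its range is refused whole. The fingers move at their own pace and stop on an object; "squeeze" is the grip in N (left out, the last holds). Time passes only in rows, so rows that repeat a pose let the fingers close. It gives the time, the measured TCP pose, the force, the opening and the grip force at its end, in the units of the state.
- env.read_state(): the state, without advancing time (a new reading comes with each control period).
- env.capture(name): name is "scene" or "side" or "wrist"; returns a dict with "color" (480x640x3 uint8, red, green, blue), "fx", "fy", "cx", "cy" (pixels), "R" (3x3) and "t" (3): a world point X has camera coordinates R X + t. Camera axes: x right, y down, z forward; pixel columns grow to the right and rows downward; lengths in m; the calibration is good to about 2 mm. A picture is of the moment at which its call begins. There is no depth.
- env.close_job(): hands the job in; it is judged then, once.
The state is a dict: "time": time; "joint_pos": joint angles; "qd": joint speeds; "joint_efforts": joint torques, N m; "eef_pos": TCP position; "eef_rot": TCP orientation; "force": force on the tool from outside, world axes, zero at the start; "wrist_torque": the same for the moment, N m; "finger_gap": opening from 0.0 (shut) to 1.0 (fully open); "gripper_force": force on a finger pad.
Only numpy, scipy, OpenCV 4.12 (cv2) and the standard library are available. Lean on these libraries where they do the work, as an engineer would, in place of code of your own. Each camera call takes 0.05 s, during which the arm holds its last target. There are 200 camera calls.

## Working session

There is one attempt and no reset: what is moved stays moved. The work goes in short steps, Python scripts to look and compute and a tool call to move; the robot and the scene stay as the last step left them, time stands still between calls to the robot, and variables do not carry over. Pictures are saved under pics/ and viewed, at most 10 in all, crops included, and the job is handed in when it is done.

Besides the shell and the picture viewer there is one more tool, called after "Request:" by a JSON object that holds its "fn" and its "kwargs", one argument or row to a line. send_rows: Moves the arm, as the interface text tells. Its arguments: {"type":"object","properties":{"grip":{"type":"array"},"xyz":{"type":"array"},"turn":{"type":"array"},"squeeze":{"type":"number"}},"required":["grip","xyz","turn"]}

```bash
mkdir -p pics
python3 - <<'E'
from bench import env
import cv2,numpy as np,pickle
s=env.read_state();print(s['time'],s['eef_pos'],s['eef_rot'],s['finger_gap'])
for n in("scene","side"):
    d=env.capture(n);pickle.dump(d,open(f'{n}0.pkl','wb'))
    cv2.imwrite(f'pics/{n}0.png',d['color'][:,:,::-1])
    print(n,d['fx'],d['cx'],d['cy'],(-d['R'].T@d['t']).round(3),d['R'][2].round(2))
E
```

```text
0.0 [0.20646337 0.53602801 0.30150082] [-3.40070574e-04  1.82854180e-01  9.83139414e-01 -1.06087783e-03] 0.9990682550128299
scene 536.5679204656765 318.1819769699718 241.41934158769124 [0.497 0.513 1.148] [-0.02 -0.45 -0.89]
side 500.20331099947106 316.6233572191836 239.99209325220608 [-0.218 -0.4    0.712] [ 0.68  0.4  -0.62]
```

View pics/scene0.png

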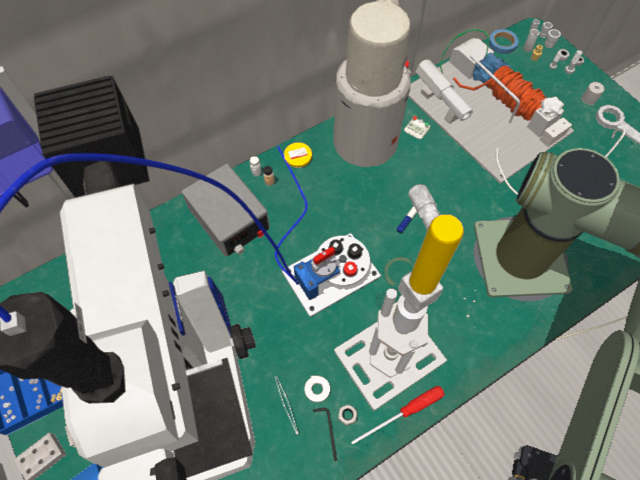

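View pics/side0.png

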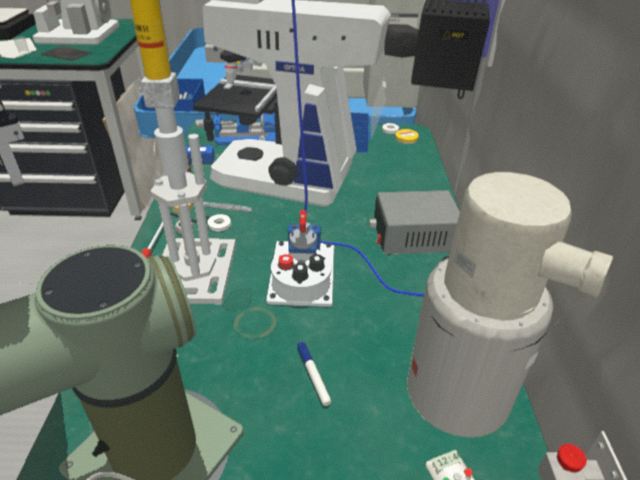

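Scene view: fixture near (335,272) with the red knob at about (325,257), the press at (400,330) and a blue cable arching down to about (295,278). Side view: knob at about (303,220), with the carousel facing the camera. Next I'll measure the knob by colour and zoom in.

```bash
cat > h.py <<'E'
import cv2,numpy as np,pickle
def ray(d,u,v):
    c=-d['R'].T@d['t']; r=d['R'].T@np.array([(u-d['cx'])/d['fx'],(v-d['cy'])/d['fy'],1.]); return c,r/np.linalg.norm(r)
def plane(d,u,v,z):
    c,r=ray(d,u,v); return c+r*(z-c[2])/r[2]
def tri(*obs):
    A=np.zeros((3,3));b=np.zeros(3);L=[ray(*o) for o in obs]
    for c,r in L:
        M=np.eye(3)-np.outer(r,r);A+=M;b+=M@c
    X=np.linalg.solve(A,b); return X,[np.linalg.norm(np.cross(X-c,r)) for c,r in L]
def proj(d,X):
    p=d['R']@np.asarray(X)+d['t']; return np.array([d['fx']*p[0]/p[2]+d['cx'],d['fy']*p[1]/p[2]+d['cy']])
def red(img):
    h=cv2.cvtColor(img,cv2.COLOR_RGB2HSV)
    return cv2.inRange(h,(0,130,90),(8,255,255))|cv2.inRange(h,(172,130,90),(180,255,255))
def blobs(m,amin=15):
    n,l,st,ce=cv2.connectedComponentsWithStats(m)
    return [(st[i].tolist(),ce[i].round(1).tolist()) for i in range(1,n) if st[i][4]>=amin]
E
python3 - <<'E'
from h import *
S=pickle.load(open('scene0.pkl','rb'));D=pickle.load(open('side0.pkl','rb'))
for n,d,(x,y,w,h) in(('scene',S,(270,220,120,100)),('side',D,(255,195,90,120))):
    print(n,[b for b in blobs(red(d['color'])) if x<b[1][0]<x+w and y<b[1][1]<y+h])
a=cv2.resize(S['color'][220:320,270:390],None,fx=4,fy=4,interpolation=cv2.INTER_CUBIC)
b=cv2.resize(D['color'][195:315,255:345],None,fx=3.3333,fy=3.3333,interpolation=cv2.INTER_CUBIC)
cv2.imwrite('pics/zoom0.png',np.hstack([a,b])[:,:,::-1])
E
```

```text
scene [([314, 246, 21, 19, 174], [324.1, 255.2]), ([344, 262, 13, 14, 131], [350.0, 268.7])]
side [([300, 210, 6, 22, 108], [302.3, 220.5]), ([279, 255, 14, 14, 139], [285.6, 261.9])]
```

View pics/zoom0.png

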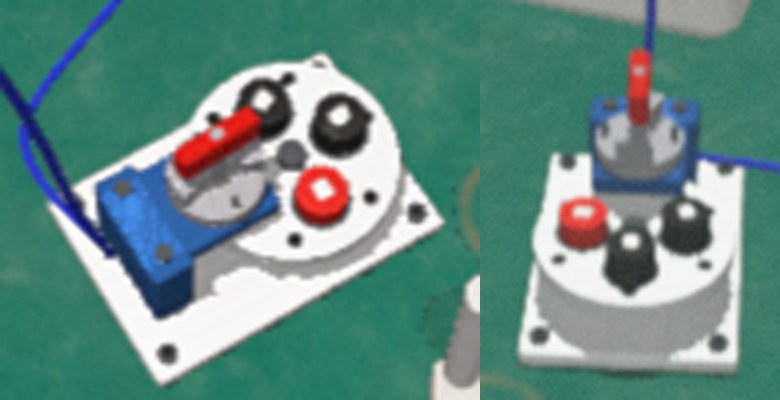

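The zoom shows the knob bar at zoom (217,143), close to the fixture's x axis, and the plate corners clearly. A blue hose reaches the column at zoom (110,250), so I'll locate it in 3D too.

Run:
```python
from h import *
S=pickle.load(open('scene0.pkl','rb'));D=pickle.load(open('side0.pkl','rb'))
X,e=tri((S,324.1,255.2),(D,302.3,220.5));print('knob',X.round(4),np.round(e,4))
z=lambda u,v:(270+u/4,220+v/4)
P=[plane(S,*z(*q),.012)[:2] for q in((160,380),(443,224),(320,55),(50,205))]
print('corners',np.round(P,4)); c=np.mean(P,0)
print([np.degrees(np.arctan2(*(P[a]-P[b])[::-1])).round(1) for a,b in((0,1),(3,2),(0,3),(1,2))],[np.linalg.norm(P[a]-P[b]).round(3) for a,b in((0,1),(3,2),(0,3),(1,2))],c)
zs=lambda u,v:(255+(u-480)/3.3333,195+v/3.3333)
Q=[plane(D,*zs(*q),.012)[:2] for q in((555,153),(745,170),(738,360),(520,355))]
print('side corners',np.round(Q,4))
# knob long axis from scene at z of knob, minAreaRect on red
for n,d,(cx,cy) in(('scene',S,(324,255)),('side',D,(302,220))):
    m=red(d['color']);n_,l=cv2.connectedComponents(m);mm=(l==l[int(cy),int(cx)]).astype(np.uint8)
    pts=cv2.findNonZero(mm);vx,vy,x0,y0=cv2.fitLine(pts,cv2.DIST_L2,0,.01,.01).ravel()
    a=plane(d,x0-8*vx,y0-8*vy,X[2]);b=plane(d,x0+8*vx,y0+8*vy,X[2]);print(n,'bar dir deg',np.degrees(np.arctan2(*(b-a)[1::-1])))
# hose: scene pixels vs side rows
h=cv2.cvtColor(D['color'],cv2.COLOR_RGB2HSV);m=cv2.inRange(h,(112,150,60),(128,255,255))
side=[(np.mean(np.nonzero(m[v,280:315])[0])+280,v) for v in range(2,210,8) if m[v,280:315].any()]
hS=cv2.inRange(cv2.cvtColor(S['color'],cv2.COLOR_RGB2HSV),(112,150,60),(128,255,255))
for u in range(60,292,20):
    vs=np.nonzero(hS[140:285,u])[0]
    if len(vs)==0: continue
    v=np.median(vs)+140
    best=min((tri((S,u,v),(D,*q)) for q in side),key=lambda t:sum(t[1]));print(u,v,best[0].round(3),np.round(best[1],4)[0])
```

```text
knob [0.4655 0.0327 0.1247] [0.0004 0.0004]
corners [[ 0.5009  0.1243]
 [ 0.3351  0.0382]
 [ 0.3978 -0.0741]
 [ 0.5602  0.0159]]
[np.float64(27.5), np.float64(29.0), np.float64(118.7), np.float64(119.2)] [np.float64(0.187), np.float64(0.186), np.float64(0.124), np.float64(0.129)] [0.44847976 0.0260745 ]
side corners [[ 0.5004  0.1218]
 [ 0.5523  0.0036]
 [ 0.3955 -0.0797]
 [ 0.332   0.0312]]
scene bar dir deg -146.7345590583258
side bar dir deg 31.468322025598077
60 158.5 [0.754 0.153 0.527] 0.0969
80 156.5 [0.736 0.145 0.527] 0.0909
100 156.5 [0.717 0.137 0.525] 0.0838
120 158.0 [0.699 0.131 0.523] 0.0757
140 161.0 [0.68  0.126 0.519] 0.0668
160 165.0 [0.661 0.122 0.516] 0.0571
180 170.0 [0.642 0.118 0.513] 0.0467
200 176.0 [0.623 0.116 0.509] 0.0355
220 185.5 [0.605 0.116 0.504] 0.0222
240 201.5 [0.588 0.123 0.497] 0.0051
260 226.0 [0.572 0.114 0.416] 0.0011
280 248.5 [0.549 0.086 0.273] 0.0009
```

Run:
```python
from h import *
S=pickle.load(open('scene0.pkl','rb'));D=pickle.load(open('side0.pkl','rb'))
B=[plane(S,*q,.01)[:2] for q in((335,350),(420,313),(447,355),(375,406))];print('press base',np.round(B,3),np.mean(B,0).round(3))
X,e=tri((S,443,232),(D,143,-5));print('top side?',X.round(3))
# press top (yellow) in scene: cap centre at z=.59
print('cap',plane(S,444,230,.59).round(3))
W=env=None
from bench import env
W=env.capture('wrist');print('wristcam',(-W['R'].T@W['t']).round(3),W['R'][2].round(2))
hD=cv2.inRange(cv2.cvtColor(D['color'],cv2.COLOR_RGB2HSV),(112,150,60),(128,255,255))
hS=cv2.inRange(cv2.cvtColor(S['color'],cv2.COLOR_RGB2HSV),(112,150,60),(128,255,255))
for v in range(205,282,6): print('S',v,(np.nonzero(hS[v,225:300])[0]+225).tolist())
for v in range(150,250,10): print('D',v,(np.nonzero(hD[v,285:345])[0]+285).tolist())
```

```text
press base [[0.45  0.205]
 [0.256 0.13 ]
 [0.211 0.227]
 [0.375 0.325]] [0.323 0.222]
top side? [0.324 0.206 0.543]
cap [0.338 0.225 0.59 ]
wristcam [0.142 0.562 0.384] [ 0.22 -0.09 -0.97]
S 205 [242, 243, 244, 245]
S 211 [247, 248, 249, 250]
S 217 [252, 253, 254, 255]
S 223 [256, 257, 258, 259, 260, 295, 296, 297]
S 229 [260, 261, 262, 263, 264, 290, 291]
S 235 [266, 267, 268, 285, 286]
S 241 [270, 271, 272, 280, 281]
S 247 [274, 275, 276, 277, 278]
S 253 [275, 276, 277, 278, 279]
S 259 [276, 277, 281, 282, 283]
S 265 [279, 280, 284, 285, 286]
S 271 [285, 286, 287, 288, 289]
S 277 [291, 292, 293]
D 150 [302, 303]
D 160 [303, 304]
D 170 [303, 304, 305, 314]
D 180 [303, 304, 305, 306, 322]
D 190 []
D 200 [306]
D 210 []
D 220 []
D 230 []
D 240 []
```

Run:
```python
from h import *
S=pickle.load(open('scene0.pkl','rb'));D=pickle.load(open('side0.pkl','rb'))
k=np.array([.4655,.0327])
for su,sv in((258,223),(267,235),(271,241),(275.5,247),(278.5,253),(282,259),(285,265),(288,271),(292,277)):
    r=min((tri((S,su,sv),(D,du,dv)) for dv,du in [(v,np.interp(v,[100,150,175,200,240],[300,302.5,304.2,306,308])) for v in np.arange(60,245,1.)]),key=lambda t:sum(t[1]))
    w=r[0][:2]-k;print(su,sv,r[0].round(3),'dist',np.hypot(*w).round(3),'bearing',np.degrees(np.arctan2(w[1],w[0])).round(1),r[1][0].round(4))
```

```text
258 223 [0.575 0.103 0.4  ] dist 0.13 bearing 32.7 0.0024
267 235 [0.566 0.1   0.357] dist 0.121 bearing 33.9 0.0
271 241 [0.561 0.098 0.329] dist 0.116 bearing 34.1 0.0
275.5 247 [0.556 0.093 0.296] dist 0.109 bearing 33.5 0.0
278.5 253 [0.553 0.089 0.262] dist 0.104 bearing 32.6 0.0002
282 259 [0.549 0.085 0.227] dist 0.098 bearing 31.9 0.0001
285 265 [0.545 0.079 0.186] dist 0.092 bearing 30.2 0.0001
288 271 [0.542 0.074 0.144] dist 0.086 bearing 28.3 0.0001
292 277 [0.536 0.067 0.096] dist 0.078 bearing 26.0 0.0001
```

The press axis is at about (0.33, 0.22) and there's no room between it and the robot, so I'll go over it. The hose passes about 10 cm from the knob axis on the +x side, so I'll approach turned away from it.

Request:
{"fn": "send_rows", "kwargs": {
  "grip": [9.4, 9.4, 9.4, 9.4, 9.4, 9.4, 9.4, 9.4, 9.4, 9.4, 9.4],
  "xyz": [
    [0, 0, 4],
    [0, 0, 9],
    [0, 0, 14],
    [0, 0, 19],
    [0, 0, 24],
    [0, 0, 29],
    [0, 0, 34],
    [0, 0, 39],
    [0, 0, 43],
    [0, 0, 44],
    [0, 0, 44]
  ],
  "turn": [0, 0, 0, 0, 0, 0, 0, 0, 0, 0, 0]
}}

```text
time: 1.52
eef_pos: [0.2068, 0.5367, 0.7432]
eef_rot: [0.0, 0.183, 0.983, 0.001]
force: [-0.2, -0.5, -0.8]
finger_gap: 1.001
gripper_force: 0.0
```

Request:
{"fn": "send_rows", "kwargs": {
  "grip": [9.4, 9.4, 9.4, 9.4, 9.4, 9.4, 9.4, 9.4, 9.4, 9.4, 9.4, 9.4, 9.4, 9.4],
  "xyz": [
    [2, -4, 0],
    [4, -8, 0],
    [6, -12, 0],
    [8, -16, 0],
    [10, -20, 0],
    [12, -24, 0],
    [14, -28, 0],
    [16, -32, 0],
    [18, -36, 0],
    [20, -40, 0],
    [22, -44, 0],
    [24, -48, 0],
    [25.9, -50.4, 0],
    [25.9, -50.4, 0]
  ],
  "turn": [-0.14, -0.29, -0.44, -0.59, -0.74, -0.89, -1.04, -1.19, -1.34, -1.49, -1.64, -1.78, -1.87, -1.87]
}}

```text
time: 3.28
eef_pos: [0.4674, 0.0309, 0.7397]
eef_rot: [-0.002, 0.9, 0.435, -0.002]
force: [-0.2, 0.1, 0.3]
finger_gap: 1.004
gripper_force: 0.0
```

Request:
{"fn": "send_rows", "kwargs": {
  "grip": [9.4, 9.4, 9.4, 9.4, 9.4, 9.4, 9.4, 9.4, 9.4],
  "xyz": [
    [0, 0, -4],
    [0, 0, -9],
    [0, 0, -14],
    [0, 0, -19],
    [0, 0, -24],
    [0, 0, -29],
    [0, 0, -33],
    [0, 0, -34],
    [0, 0, -34]
  ],
  "turn": [0, 0, 0, 0, 0, 0, 0, 0, 0]
}}

```text
time: 4.4
eef_pos: [0.4654, 0.0331, 0.403]
eef_rot: [-0.0, 0.899, 0.437, -0.0]
force: [0.8, -0.1, 0.3]
finger_gap: 0.997
gripper_force: 0.0
```

Run:
```python
from bench import env
from h import *
s=env.read_state();print(s['time'],s['eef_pos'],s['eef_rot'],s['joint_pos'].round(3) if hasattr(s['joint_pos'],'round') else s['joint_pos'])
d=env.capture('wrist');pickle.dump(d,open('w1.pkl','wb'));cv2.imwrite('pics/w1.png',d['color'][:,:,::-1])
print([b for b in blobs(red(d['color']),60)]);print(proj(d,(.4655,.0327,.136)))
```

```text
4.4 [0.46542627 0.03312685 0.4029629 ] [-1.27847228e-04  8.99348995e-01  4.37231482e-01 -1.47514606e-06] [-0.115 -0.093  1.652  0.     1.583  0.551]
[([0, 42, 28, 43, 657], [14.5, 59.8]), ([304, 187, 32, 58, 854], [319.4, 215.4]), ([481, 189, 16, 15, 153], [488.2, 196.1]), ([257, 221, 30, 31, 645], [271.6, 235.5])]
[319.00923686 218.98747265]
```

View pics/w1.png

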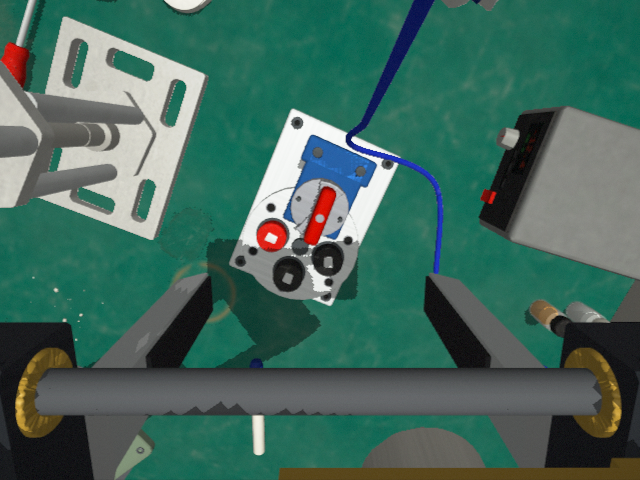

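The wrist view shows the knob at (319,215) with its bar tilted, and the bolts at (297,123), (388,163), (328,297) and (240,261). The hose is to the upper right at (350,135), clear of the path. Next: measure the knob's place and both yaws.

Run:
```python
from h import *
S=pickle.load(open('scene0.pkl','rb'));D=pickle.load(open('side0.pkl','rb'));W=pickle.load(open('w1.pkl','rb'))
X,e=tri((S,324.1,255.2),(D,302.3,220.5),(W,319.4,216.5));print('knob',X.round(4),np.round(e,4))
m=red(W['color']);n,l=cv2.connectedComponents(m);p=cv2.findNonZero((l==l[215,322]).astype(np.uint8) if l[215,322] else (l==l[200,326]).astype(np.uint8))
(c,sz,a)=cv2.minAreaRect(p);b=cv2.boxPoints((c,sz,a));print(c,sz)
E=[plane(W,*q,.136)[:2] for q in b];L=[(np.linalg.norm(E[i]-E[(i+1)%4]),E[i]-E[(i+1)%4]) for i in range(4)]
print([(x[0].round(4),np.degrees(np.arctan2(x[1][1],x[1][0])).round(1)%180) for x in L],np.mean(E,0))
g=cv2.cvtColor(W['color'],cv2.COLOR_RGB2GRAY)
B=[]
for q in((297,123),(388,163),(328,297),(240,261)):
    x,y=q;r=g[y-7:y+8,x-7:x+8].astype(float);w=np.clip(110-r,0,None);yy,xx=np.mgrid[-7:8,-7:8];B.append(plane(W,x+(w*xx).sum()/w.sum(),y+(w*yy).sum()/w.sum(),.012)[:2])
B=np.array(B);print(B.round(4),'centre',B.mean(0).round(4));
for i,j in((0,3),(1,2),(0,1),(3,2)):v=B[i]-B[j];print(np.degrees(np.arctan2(v[1],v[0])).round(1),np.linalg.norm(v).round(4))
y=np.radians(28.5);print('axis pred',B.mean(0)+.02*np.array([np.cos(y),np.sin(y)]))
```

```text
knob [0.4656 0.0326 0.1247] [0.0003 0.0005 0.0003]
(319.4236145019531, 215.5536346435547) (15.895856857299805, 60.16607666015625)
[(np.float64(0.0502), np.float64(30.69999999999999)), (np.float64(0.0129), np.float64(120.6)), (np.float64(0.0504), np.float64(31.2)), (np.float64(0.0133), np.float64(119.9))] [0.46721088 0.03454222]
[[ 0.4962  0.1097]
 [ 0.5492  0.0175]
 [ 0.4006 -0.0661]
 [ 0.3487  0.0306]] centre [0.4487 0.0229]
28.2 0.1674
29.4 0.1706
119.9 0.1064
118.2 0.1098
axis pred [0.4662505  0.03247811]
```

Request:
{"fn": "send_rows", "kwargs": {
  "grip": [9.4, 9.4, 9.4, 9.4, 9.4, 9.4, 9.4, 9.4, 9.4],
  "xyz": [
    [0, 0, -3],
    [0, 0, -6],
    [0, 0, -9],
    [0, 0, -12],
    [0, 0, -15],
    [0, 0, -17],
    [0, 0, -18.5],
    [0.05, 0, -19.5],
    [0.05, 0, -19.5]
  ],
  "turn": [0, 0, 0, 0, 0, 0, 0, 0, 0]
}}

```text
time: 5.58
eef_pos: [0.4665, 0.0326, 0.2077]
eef_rot: [-0.0, 0.9, 0.437, 0.0]
force: [0.1, -0.2, 0.1]
finger_gap: 0.999
gripper_force: 0.0
```

Run:
```python
from bench import env
from h import *
s=env.read_state();print(s['time'],s['eef_pos'],s['force'])
a=env.capture('scene');b=env.capture('side')
A=cv2.resize(a['color'][180:330,240:390],(400,400),interpolation=cv2.INTER_CUBIC);B=cv2.resize(b['color'][150:270,240:360],(400,400),interpolation=cv2.INTER_CUBIC)
cv2.imwrite('pics/d1.png',np.hstack([A,B])[:,:,::-1])
```

```text
5.575 [0.46650182 0.03255569 0.20771675] [ 0.13514257 -0.23744373  0.0798865 ]
```

View pics/d1.png

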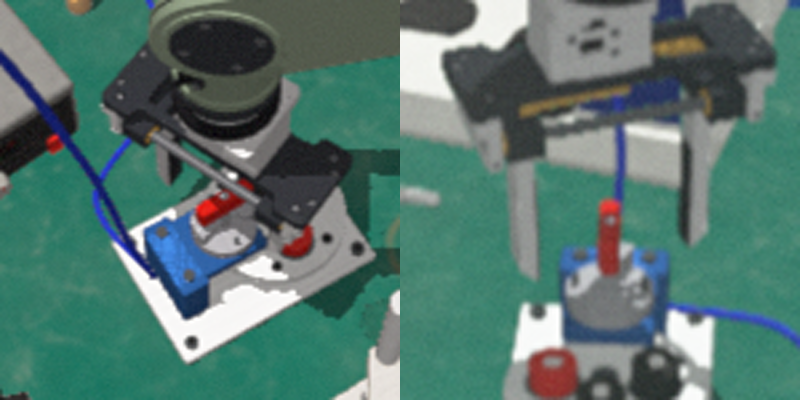

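Both fingers straddle the bar (left crop (225,200), right crop (610,240)) with the hose clear. I'll close gently so that the pads align with the bar.

Request:
{"fn": "send_rows", "kwargs": {
  "grip": [6, 4, 3, 2.2, 1.8, 1.5, 1.2, 1, 1, 1, 1, 1],
  "xyz": [
    [0, 0, 0],
    [0, 0, 0],
    [0, 0, 0],
    [0, 0, 0],
    [0, 0, 0],
    [0, 0, 0],
    [0, 0, 0],
    [0, 0, 0],
    [0, 0, 0],
    [0, 0, 0],
    [0, 0, 0],
    [0, 0, 0]
  ],
  "turn": [0, 0, 0, 0, 0, 0, 0, 0, 0, 0, 0, 0],
  "squeeze": 15
}}

```text
time: 7.18
eef_pos: [0.4664, 0.0325, 0.2077]
eef_rot: [0.0, 0.9, 0.437, 0.0]
force: [0.6, -0.6, -1.2]
finger_gap: 0.148
gripper_force: 14.1
```

Request:
{"fn": "send_rows", "kwargs": {
  "grip": [0.8, 0.8, 0.8, 0.8, 0.8, 0.8, 0.8, 0.8, 0.8, 0.8, 0.8, 0.8],
  "xyz": [
    [0, 0, 0],
    [0, 0, 0],
    [0, 0, 0],
    [0, 0, 0],
    [0, 0, 0],
    [0, 0, 0],
    [0, 0, 0],
    [0, 0, 0],
    [0, 0, 0],
    [0, 0, 0],
    [0, 0, 0],
    [0, 0, 0]
  ],
  "turn": [0, 0.07, 0.14, 0.21, 0.28, 0.35, 0.42, 0.49, 0.56, 0.65, 0.65, 0.65],
  "squeeze": 40
}}

```text
time: 8.68
eef_pos: [0.4666, 0.0324, 0.2078]
eef_rot: [0.0, 0.713, 0.701, 0.0]
force: [1.1, -1.5, -0.9]
finger_gap: 0.135
gripper_force: 39.8
```

Run:
```python
from bench import env
from h import *
s=env.read_state();print(s['time'],s['eef_pos'],s['force'],s['wrist_torque'],s['finger_gap'])
w=env.capture('wrist');a=env.capture('scene');b=env.capture('side');pickle.dump((w,a,b),open('t2.pkl','wb'))
A=cv2.resize(a['color'][180:330,240:390],(400,400),interpolation=cv2.INTER_CUBIC);B=cv2.resize(w['color'],(400,300))
B=cv2.copyMakeBorder(B,0,100,0,0,cv2.BORDER_CONSTANT)
cv2.imwrite('pics/t2.png',np.hstack([A,B])[:,:,::-1])
```

```text
8.675 [0.46655005 0.03242648 0.20776205] [ 1.13155271 -1.51813635 -0.88047894] [-0.18141866 -0.29112565 -0.00260858] 0.13454178672381473
```

View pics/t2.png

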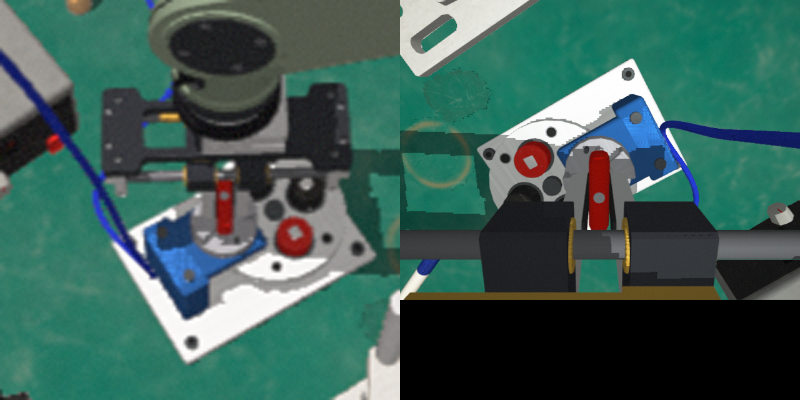

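The bar now lies parallel to the closed fingers in both crops (left (225,205), right (598,190)), about 60° from the fixture's x, so the twist is about 1.05 rad. Now to pull up slowly.

Request:
{"fn": "send_rows", "kwargs": {
  "grip": [0.8, 0.8, 0.8, 0.8, 0.8, 0.8, 0.8, 0.8, 0.8, 0.8, 0.8],
  "xyz": [
    [0, 0, 0.2],
    [0, 0, 0.4],
    [0, 0, 0.6],
    [0, 0, 0.8],
    [0, 0, 1.0],
    [0, 0, 1.2],
    [0, 0, 1.4],
    [0, 0, 1.6],
    [0, 0, 1.8],
    [0, 0, 1.8],
    [0, 0, 1.8]
  ],
  "turn": [0, 0, 0, 0, 0, 0, 0, 0, 0, 0, 0],
  "squeeze": 50
}}

```text
time: 10.2
eef_pos: [0.4663, 0.0324, 0.2249]
eef_rot: [0.0, 0.713, 0.701, 0.0]
force: [6.0, -1.5, -10.4]
finger_gap: 0.133
gripper_force: 49.8
```

Request:
{"fn": "send_rows", "kwargs": {
  "grip": [0.8, 0.8, 0.8, 0.8, 0.8],
  "xyz": [
    [0, 0, 0.1],
    [0, 0, 0.2],
    [0, 0, 0.3],
    [0, 0, 0.3],
    [0, 0, 0.3]
  ],
  "turn": [0, 0, 0, 0, 0]
}}

```text
time: 10.82
eef_pos: [0.4663, 0.0325, 0.2277]
eef_rot: [0.0, 0.713, 0.701, 0.0]
force: [6.7, -0.7, -11.2]
finger_gap: 0.135
gripper_force: 49.8
```

Request:
{"fn": "send_rows", "kwargs": {
  "grip": [0.8, 0.8, 0.8, 0.8, 0.8],
  "xyz": [
    [0, 0, 0.1],
    [0, 0, 0.1],
    [0, 0, 0.2],
    [0, 0, 0.2],
    [0, 0, 0.2]
  ],
  "turn": [0, 0, 0, 0, 0]
}}

```text
time: 11.45
eef_pos: [0.4662, 0.0324, 0.228]
eef_rot: [0.0, 0.713, 0.701, 0.0]
force: [10.9, -1.0, -20.1]
finger_gap: 0.135
gripper_force: 49.8
```

Run:
```python
from bench import env
from h import *
s=env.read_state();print(s['time'],s['eef_pos'],s['force'],s['wrist_torque'],s['finger_gap'])
w0,a0,b0=pickle.load(open('t2.pkl','rb'))
w=env.capture('wrist');a=env.capture('scene');b=env.capture('side');pickle.dump((w,a,b),open('t3.pkl','wb'))
for n,p,q,(x0,y0,x1,y1) in(('scene',a0,a,(315,235,335,275)),('side',b0,b,(290,190,315,240)),('wrist',w0,w,(260,200,380,420))):
    f=lambda d:[t for t in blobs(red(d['color']),10) if x0<t[1][0]<x1 and y0<t[1][1]<y1]
    print(n,f(p),f(q))
k=np.array([.4663,.0325,.124]);print('expected scene/side shift px for 20mm',proj(a,k+[0,0,.02])-proj(a,k),proj(b,k+[0,0,.02])-proj(b,k))
A=cv2.resize(a['color'][200:300,270:370],(400,400),interpolation=cv2.INTER_CUBIC);B=cv2.resize(b['color'][170:270,250:350],(400,400),interpolation=cv2.INTER_CUBIC)
cv2.imwrite('pics/t3.png',np.hstack([A,B])[:,:,::-1])
```

```text
11.45 [0.46619241 0.03244238 0.22795485] [ 10.86433892  -1.00316837 -20.06950743] [-0.39497471 -2.21990674  0.09216886] 0.13497393050106746
scene [([321, 248, 6, 20, 105], [323.6, 257.5])] [([321, 243, 6, 21, 98], [323.9, 253.4])]
side [([306, 216, 8, 13, 81], [309.2, 223.0])] [([305, 208, 9, 13, 81], [309.1, 214.7])]
wrist [([302, 241, 34, 127, 3652], [318.3, 303.2])] [([303, 241, 34, 127, 3615], [319.0, 303.0])]
expected scene/side shift px for 20mm [ 0.06759487 -4.10122518] [-0.04256823 -8.20187182]
```

View pics/t3.png

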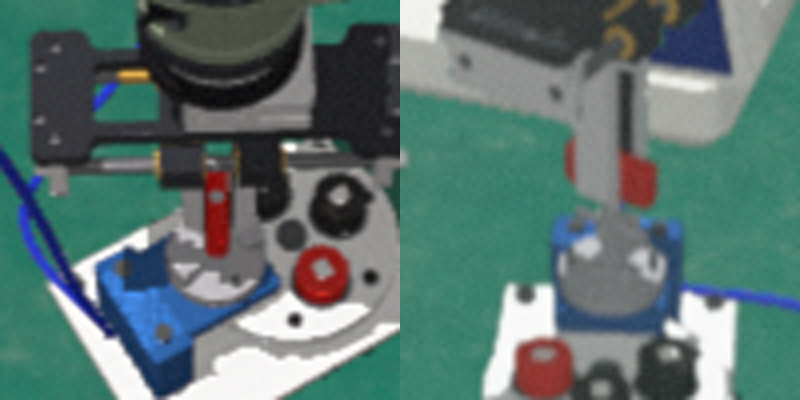

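The pull reached the stop: force rose from 11 to 20 N with no further lift, and both views show the knob shifted by the 20 mm amount (scene −4.1 px, side −8.3 px). I'll ease the excess pull slightly, hold, and check for creep.

Request:
{"fn": "send_rows", "kwargs": {
  "grip": [0.8, 0.8, 0.8, 0.8, 0.8, 0.8, 0.8, 0.8, 0.8, 0.8, 0.8, 0.8],
  "xyz": [
    [0, 0, -0.05],
    [0, 0, -0.08],
    [0, 0, -0.08],
    [0, 0, -0.08],
    [0, 0, -0.08],
    [0, 0, -0.08],
    [0, 0, -0.08],
    [0, 0, -0.08],
    [0, 0, -0.08],
    [0, 0, -0.08],
    [0, 0, -0.08],
    [0, 0, -0.08]
  ],
  "turn": [0, 0, 0, 0, 0, 0, 0, 0, 0, 0, 0, 0]
}}

```text
time: 13.1
eef_pos: [0.4663, 0.0325, 0.2279]
eef_rot: [0.0, 0.713, 0.701, 0.0]
force: [8.6, -1.6, -16.3]
finger_gap: 0.135
gripper_force: 49.8
```

Run:
```python
from bench import env
from h import *
s=env.read_state();print(s['time'],s['eef_pos'],s['force'],s['finger_gap'],s['gripper_force'])
a=env.capture('scene');b=env.capture('side')
for d,(x0,y0,x1,y1) in((a,(310,235,365,280)),(b,(270,190,320,270))):
    print([t for t in blobs(red(d['color']),10) if x0<t[1][0]<x1 and y0<t[1][1]<y1])
```

```text
13.1 [0.46626755 0.03245797 0.22790471] [  8.59632281  -1.5965198  -16.27404912] 0.13495994666649566 49.80414927005768
[([321, 243, 6, 21, 99], [323.9, 253.3]), ([344, 262, 13, 14, 131], [350.0, 268.6])]
[([305, 208, 9, 13, 82], [309.1, 214.7]), ([279, 256, 14, 13, 126], [285.8, 262.9])]
```

The knob holds steady at its stop and the red sample hasn't moved, so I'm handing in.

```bash
python3 -c "
from bench import env
print(env.close_job())"
```

```text
the job is handed in; nothing more can be done
None
```

I turned the knob anticlockwise to about 1.05 rad, clear of both lips, and pulled it up about 20 mm to its stop; the gripper was still holding it there when I handed the job in, at about 13 s, and the carousel and samples showed no movement.

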